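# Crack open a sealed seed canister

## Robot

A 6-joint arm with a two-finger parallel gripper is mounted at the origin on the work surface. World frame = base frame: x ahead of the robot, y to its left, z up, the work surface at z = 0. Lengths are in m, angles in rad, forces in N, time in s.
With the tool pointing down it reaches from about 0.4 to 0.825 m from the base axis. Payload 7 kg.
Tool frame: the origin (TCP) lies at the very end of the fingers, on their centre line; the grasp point (between the pads) lies 19 mm behind it; z points along the fingers, y is the direction in which the jaws open and shut (so a half turn about z gives the same grasp; the last joint's range is limited). The gripper opens to 88 mm and grips with 3 to 60 N. Pads are 19 mm wide; open, the fingers measure 130 mm over their backs; the gripper's body (78 mm by 193 mm) begins 47 mm behind the grasp point.
Start: joints at [-1.013, 0.359, 0.012, 0, -1.224, -0.288], TCP at [0.18, -0.651, 0.227] pointing down, gripper open.
Joint ranges: [-3.07, 3.07], [-1.43, 2.12], [-1.02, 1.25], [-3.03, 1.67], [-3.05, -0], [-3.03, 3.03]. Speed limits (rad/s): [2.39, 2.39, 3.01, 3.14, 3.14, 3.14].

## Interface

Orientations are given as a unit quaternion [x, y, z, w].
In Python, from rig import observe, read_camera, calibration, job_done gives the robot as it stands.
- The arm moves only by the tool servo_tool, never from a script. Its argument "plan" is a list of rows, each a list of 3 entries, a list of its own where there are three numbers: the gripper command: -1 is shut, 1 is fully open, values between are in proportion, then the shift along the world's x, y, z in m, then the turn, a rotation vector about the world's x, y, z in degrees. In form: [[grip, [tx, ty, tz], [wx, wy, wz]], ...]. A call has 1 to 8 rows; each row is the pose to reach, as a shift and turn from the pose commanded when the call began; what a row does not reach only later rows make up. A row lasts 1/12 s, in which the tool goes at most 41.7 mm and 7.16 degrees, less where a joint would pass 70% of its speed; a pose out of reach is approached as far as the arm can. A call with a gripper value outside its range is refused whole. The fingers move at their own pace and stop on an object; "squeeze" is the grip in N (left out, the last holds). Time passes only in rows, so rows that repeat a pose let the fingers close. It gives the time, the measured TCP pose, the force and the opening at its end, in the units of the state.
- observe(): the state, without advancing time (a new reading comes with each control period).
- read_camera(name): name is "scene" or "top" or "wrist"; returns the picture (384x512x3 uint8, red, green, blue); there is no depth.
- calibration(name): a dict with "K" (3x3 intrinsics, pixels), "R" (3x3) and "t" (3): a world point X has camera coordinates R X + t. Camera axes: x right, y down, z forward; pixel columns grow to the right and rows downward; lengths in m; the calibration is good to about 2 mm. A picture is of the moment at which its call begins: read the wrist's pose just before it. calibration takes no time and is no camera call; for the wrist camera it gives the pose at the moment of the call.
- job_done(): hands the job in, once; it reports no verdict.
The state is a dict: "t": time; "joint_pos": joint angles; "dq": joint speeds; "effort": joint torques, N m; "ee_pos": TCP position; "eef_rot": TCP orientation; "force": force on the tool from outside, world axes, zero at the start; "torque": the same for the moment, N m; "grip_width": opening from 0.0 (shut) to 1.0 (fully open).
Only numpy, scipy, OpenCV 4.12 (cv2) and the standard library are available. Lean on these libraries where they do the work, as an engineer would, in place of code of your own. Each camera call takes 0.05 s, during which the arm holds its last target.

## Task

Slip the hollow flanged drying cartridge, flange down, all the way onto the upright air-inlet spindle beside the seed canister and let go of it. Only then take hold of the canister's lid, which has a grip rib on top, break it free from its sticky seal without letting it fly off (never lift it more than 50 mm), and finish while still holding it level and still over the mouth, about 25 mm above its shut position, touching nothing but your fingers. Leave the tin, the jar and the seedling pot where they are.

Things in the scene. Friction and masses are not known exactly. Their poses are not given: they have to be found in the camera images.
- canister: white round seed canister, 130 mm in diameter, 100 mm high, fixed to the bench, its mouth closed by the lid. Origin: centre of its underside. A grey inlet block 80 x 80 x 50 mm high belongs to it, centred 170 mm to its -y side, joined to it by a short pipe.
- spindle_seat (a point): centre of the inlet block's top face (50 mm above the bench), where the spindle rises: a steel upright pin 18 mm in diameter, 75 mm tall above this point, the top 6 mm tapered to 10 mm. Axes as the canister. A mounted cartridge rests flat here with its origin on this point.
- canister_rim (a point): centre of the canister's mouth, level with the rim, 100 mm above the bench. Axes as the canister.
- cartridge: loose drying cartridge, 105 to 210 g: a white slotted hollow core 50 mm in diameter on a grey foot flange 66 mm in diameter and 6 mm thick, 60 mm high in all, open right through with a bore of 23 mm. Origin: centre of the flange's underside, z up. It starts upright on the bench, right of the inlet block, either nearer or farther than the seed tin.
- lid: loose round aluminium lid, 136 mm in diameter, 10 mm thick, 200 to 390 g, shut at the start. Origin: centre of the disc's underside, on the rim when shut (100 mm above the bench). Below it a plug reaches 25 mm into the mouth. The seal holds the plug: besides the weight it takes a straight upward pull that peaks at roughly 8 to 16 N in the first 4 mm, fades over the next 10 mm and may turn into a slight push up; from 16 mm up the lid is free. Let go there, it drops.
- lid_grip (a point): point to grip on the lid: an upright black rib on the middle of its top, 14 mm thick (x), 70 mm long (y), 36 mm high. This point lies on the middle of the rib, 25 mm above the lid's top and 11 mm below the rib's top; 135 mm above the bench when shut. Axes as the lid, which starts turned like the canister.
- seed_tin: bystander: plain closed round aluminium tin, 48 mm in diameter, 62 mm high, no flange and no bore. Origin: centre of its underside.
- sample_jar: bystander: amber glass jar with a black cap, 64 mm in diameter, 95 mm high, beyond the canister on the left. Origin: centre of its underside.
- seedling_pot: bystander: square black pot 75 mm wide, 70 mm high, with green blades up to about 230 mm, left of the canister. Origin: centre of its underside.
There are look-alikes about, which are no part of the job. What is shaped like the lid but turquoise is not meant.

How it is judged:
By the outcome, as a careful person would: the job done as asked, in the order asked, and still so for the second after the job is handed in, while the arm keeps its last pose, push and grip.
It also fails if it takes over 58 s, if anything falls off the work surface, if the arm or the gripper's body presses on something with over 40 N, if the wrist force passes 120 N, or if a joint passes its speed limit or range.

## Working session

There is one attempt and no reset: what is moved stays moved. The work goes in short steps, Python scripts to look and compute and a tool call to move; the robot and the scene stay as the last step left them, time stands still between calls to the robot, and variables do not carry over. Pictures are saved under pics/ and viewed, and the job is handed in when it is done.

Besides the shell and the picture viewer there is one more tool, called after "Emit:" as a command line: name --argument value ..., lists and objects as JSON in quotes. servo_tool: Moves the arm, as the interface text tells. Its arguments: {"type":"object","properties":{"plan":{"type":"array","items":{"type":"array"}},"squeeze":{"type":"number"}},"required":["plan"]}

```bash
mkdir -p pics; ls; python3 - <<'E'
from rig import *
import cv2
print(observe())
for n in ["scene","top","wrist"]:
    c=calibration(n); im=read_camera(n); cv2.imwrite(f"pics/{n}0.png",im[:,:,::-1]); print(n,c)
E
```

```text
pics
{'t': 0.0, 'joint_pos': array([-1.01293373e+00,  3.59394581e-01,  1.10456131e-02, -3.38951512e-04,
       -1.22412144e+00, -2.88088173e-01]), 'dq': array([-0.00018693, -0.00051003,  0.00118687, -0.00106342, -0.0015512 ,
       -0.00019297]), 'effort': array([-2.72672478e-04, -5.82712984e+01,  2.93045300e+01,  6.99709922e+00,
        6.59348574e-03, -1.61590774e-04]), 'ee_pos': array([ 0.1797208 , -0.6501122 ,  0.22561398]), 'eef_rot': array([-1.34421309e-01,  9.90923905e-01,  8.28682517e-04, -1.98283192e-04]), 'force': array([-0.41472912,  1.05768059,  0.2868598 ]), 'torque': array([-0.02822432,  0.04565759,  0.02187401]), 'grip_width': 1.0017449840684232}
scene {'K': array([[487.23373252,   0.        , 263.18914584],
       [  0.        , 487.23373252, 194.20207489],
       [  0.        ,   0.        ,   1.        ]]), 'R': array([[-0.17428142,  0.98464455, -0.01005451],
       [ 0.77679642,  0.13120296, -0.61593271],
       [-0.60515561, -0.11515593, -0.7877346 ]]), 't': array([ 0.06105007, -0.35831862,  1.90299288])}
top {'K': array([[376.35329223,   0.        , 250.55383397],
       [  0.        , 376.35329223, 193.71061116],
       [  0.        ,   0.        ,   1.        ]]), 'R': array([[ 0.0278845 , -0.99955616,  0.01048554],
       [-0.99332919, -0.02888189, -0.11163764],
       [ 0.11189093, -0.00730263, -0.99369366]]), 't': array([0.02061707, 0.58355938, 1.05581854])}
wrist {'K': array([[272.42596389,   0.        , 256.3818688 ],
       [  0.        , 272.42596389, 192.4507751 ],
       [  0.        ,   0.        ,   1.        ]]), 'R': array([[-0.26656106,  0.96381709,  0.00135257],
       [ 0.91677668,  0.25311761,  0.30895307],
       [ 0.29743189,  0.08359486, -0.95107632]]), 't': array([ 0.67486172, -0.04017596,  0.39192841])}
```

View pics/scene0.png

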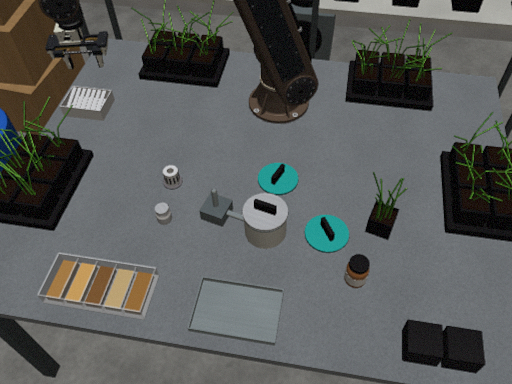

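View pics/top0.png

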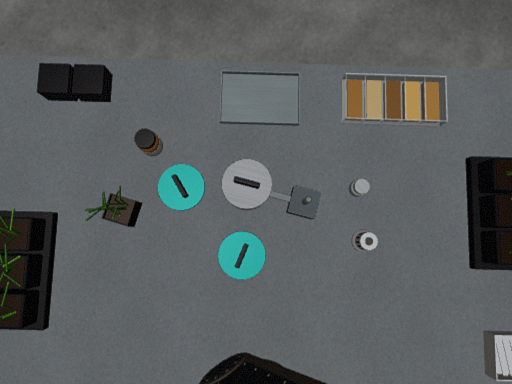

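View pics/wrist0.png

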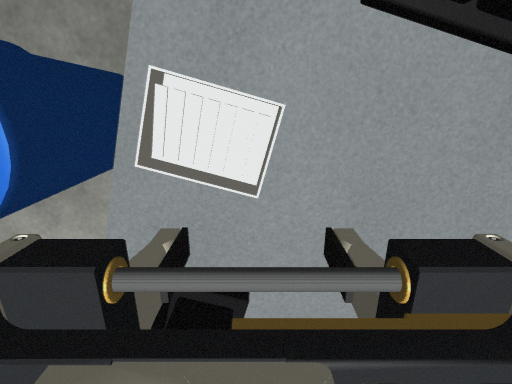

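The cartridge is at about (368,241) in top and (172,177) in scene, nearer the robot than the tin at (361,187) in top. The inlet block is at about (305,201) and the white lid at about (247,184), both in top. I'll enlarge these.

```bash
python3 - <<'E'
import cv2
a=cv2.imread("pics/top0.png"); cv2.imwrite("pics/top0a.png",cv2.resize(a[150:262,215:385],None,fx=4.7,fy=4.7,interpolation=cv2.INTER_CUBIC))
b=cv2.imread("pics/scene0.png"); cv2.imwrite("pics/scene0a.png",cv2.resize(b[155:255,145:300],None,fx=5,fy=5,interpolation=cv2.INTER_CUBIC))
E
```

```text
(no output)
```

View pics/top0a.png

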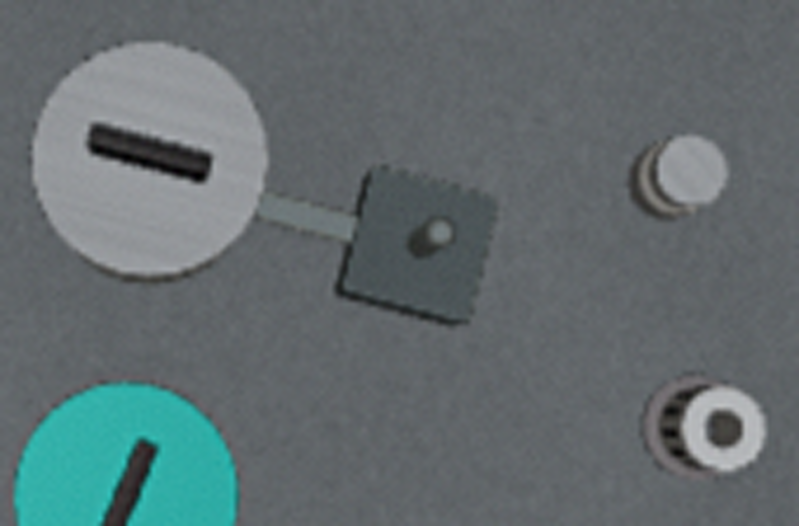

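View pics/scene0a.png

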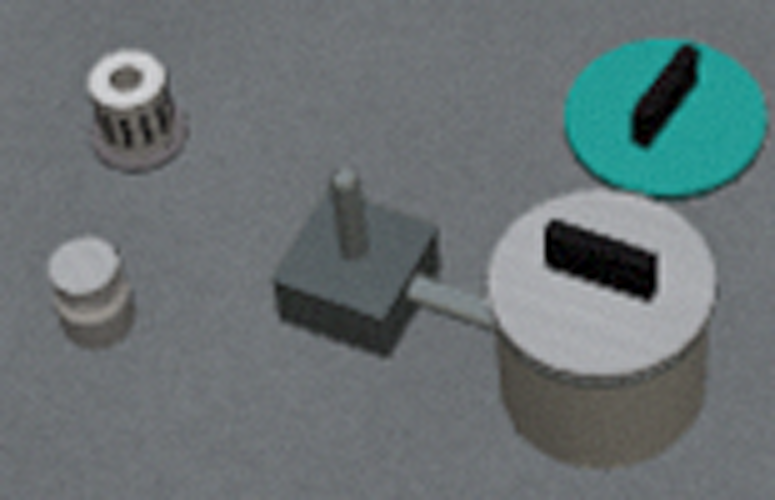

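```bash
cat > h.py <<'E'
import numpy as np, cv2
from rig import *
def ray(c,uv,z):
    R,t,K=c["R"],c["t"],c["K"]
    d=R.T@np.linalg.inv(K)@np.array([uv[0],uv[1],1.]); o=-R.T@t
    return o+d*(z-o[2])/d[2]
def proj(c,X):
    p=c["K"]@(c["R"]@np.asarray(X,float)+c["t"]); return p[:2]/p[2]
E
python3 - <<'E'
from h import *
T=calibration("top");S=calibration("scene")
t=lambda x,y,z:ray(T,((x+.5)/4.7+215-.5,(y+.5)/4.7+150-.5),z).round(4)
s=lambda x,y,z:ray(S,((x+.5)/5+145-.5,(y+.5)/5+155-.5),z).round(4)
print("cart",t(723,429,.06),s(126,80,.06))
print("cartouter",s(128,81,.06))
print("spin",t(440,231,.125),s(346,173,.125))
print("lid",t(150,160,.11),s(602,281,.11))
print("rib ends top",t(92,132,.146),t(211,172,.146),s(549,225,.146),s(656,262,.146))
print("tin",t(691,171,.062),s(85,267,.062))
print("block corners",t(372,166,.05),t(496,200,.05),t(466,322,.05),t(339,290,.05))
E
```

```text
cart [ 0.4569 -0.2949  0.06  ] [ 0.458  -0.2942  0.06  ]
cartouter [ 0.4586 -0.2926  0.06  ]
spin [ 0.5633 -0.115   0.125 ] [ 0.5601 -0.1138  0.125 ]
lid [0.601  0.0494 0.11  ] [0.6032 0.0513 0.11  ]
rib ends top [0.6106 0.0818 0.146 ] [0.5902 0.0154 0.146 ] [0.5943 0.0185 0.146 ] [0.6104 0.0846 0.146 ]
tin [ 0.6105 -0.276   0.062 ] [ 0.612  -0.2739  0.062 ]
block corners [ 0.6096 -0.0853  0.05  ] [ 0.591  -0.1609  0.05  ] [ 0.5165 -0.1434  0.05  ] [ 0.5336 -0.0665  0.05  ]
```

Emit:
servo_tool --plan '[[1, [0.03, 0.035, 0], [0, 0, 6]], [1, [0.06, 0.06, 0], [0, 0, 12]], [1, [0.09, 0.09, 0], [0, 0, 18]], [1, [0.12, 0.12, 0], [0, 0, 25]], [1, [0.15, 0.15, 0], [0, 0, 32]], [1, [0.18, 0.18, 0], [0, 0, 39]], [1, [0.2, 0.21, 0], [0, 0, 45]], [1, [0.22, 0.24, 0], [0, 0, 50]]]' --squeeze 20

```text
t: 0.82
ee_pos: [0.4012, -0.4085, 0.2263]
eef_rot: [-0.543, 0.84, 0.0, -0.0]
force: [0.3, -1.3, -0.2]
grip_width: 1.002
```

Emit:
servo_tool --plan '[[1, [0.015, 0.035, 0], [0, 0, 5]], [1, [0.03, 0.06, -0.02], [0, 0, 10]], [1, [0.045, 0.09, -0.04], [0, 0, 10.2]], [1, [0.056, 0.114, -0.06], [0, 0, 10.2]], [1, [0.056, 0.114, -0.06], [0, 0, 10.2]], [1, [0.056, 0.114, -0.06], [0, 0, 10.2]]]'

```text
t: 1.32
ee_pos: [0.4557, -0.2952, 0.1655]
eef_rot: [-0.614, 0.789, 0.001, -0.001]
force: [-0.0, -0.4, 0.5]
grip_width: 1.0
```

```bash
python3 - <<'E'
from h import *
o=observe();print(o["ee_pos"],o["eef_rot"],o["force"])
c=calibration("wrist"); im=read_camera("wrist"); cv2.imwrite("pics/w1.png",im[:,:,::-1]); print(proj(c,[.4575,-.2945,.06]), proj(c,[.4575,-.2945,.006]),-c["R"].T@c["t"])
for n in["top"]: cv2.imwrite(f"pics/{n}1.png",read_camera(n)[:,:,::-1])
E
```

```text
[ 0.45572127 -0.29518169  0.1655021 ] [-6.14365686e-01  7.89020435e-01  9.90070211e-04 -7.59658188e-04] [-0.0176505  -0.44857574  0.4856557 ]
[256.09962291 191.90186766] [256.04808495 178.17007081] [ 0.43691586 -0.37710746  0.32402335]
```

View pics/w1.png

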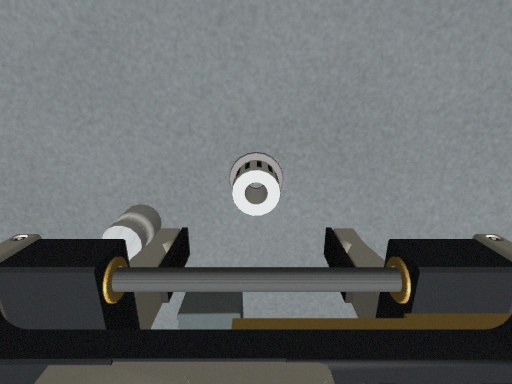

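Emit:
servo_tool --plan '[[1, [0.0015, 0.0005, -0.035], [0, 0, 0]], [1, [0.0015, 0.0005, -0.07], [0, 0, 0]], [1, [0.0015, 0.0005, -0.1], [0, 0, 0]], [1, [0.0015, 0.0005, -0.125], [0, 0, 0]], [1, [0.0015, 0.0005, -0.14], [0, 0, 0]], [1, [0.0015, 0.0005, -0.145], [0, 0, 0]], [1, [0.0015, 0.0005, -0.145], [0, 0, 0]]]'

```text
t: 2.0
ee_pos: [0.4567, -0.2969, 0.0209]
eef_rot: [-0.613, 0.79, 0.001, -0.001]
force: [0.5, -0.1, 0.8]
grip_width: 0.999
```

Emit:
servo_tool --plan '[[0.3, [0, 0, 0], [0, 0, 0]], [0, [0, 0, 0], [0, 0, 0]], [-1, [0, 0, 0], [0, 0, 0]], [-1, [0, 0, 0], [0, 0, 0]], [-1, [0, 0, 0], [0, 0, 0]], [-1, [0, 0, 0], [0, 0, 0]]]'

```text
t: 2.5
ee_pos: [0.4576, -0.2961, 0.0221]
eef_rot: [-0.613, 0.79, -0.0, 0.0]
force: [-1.4, 0.3, 1.7]
grip_width: 0.608
```

Emit:
servo_tool --plan '[[-1, [0, 0, 0], [0, 0, 0]], [-1, [0, 0, 0], [0, 0, 0]], [-1, [0, 0, 0], [0, 0, 0]]]' --squeeze 30

```text
t: 2.75
ee_pos: [0.4573, -0.296, 0.0219]
eef_rot: [-0.613, 0.79, 0.0, -0.0]
force: [-0.9, 1.1, 6.0]
grip_width: 0.57
```

Emit:
servo_tool --plan '[[-1, [0, 0, 0.02], [0, 0, 0]], [-1, [0, 0, 0.05], [0, 0, 0]], [-1, [0, 0, 0.08], [0, 0, 0]], [-1, [0, 0, 0.11], [0, 0, 0]], [-1, [0, 0, 0.13], [0, 0, 0]], [-1, [0, 0, 0.14], [0, 0, 0]], [-1, [0, 0, 0.14], [0, 0, 0]]]'

```text
t: 3.33
ee_pos: [0.4585, -0.2964, 0.1635]
eef_rot: [-0.613, 0.79, -0.002, 0.001]
force: [0.6, -0.1, -1.6]
grip_width: 0.573
```

```bash
python3 - <<'E'
from h import *
o=observe();print(o["t"],o["ee_pos"],o["eef_rot"],o["force"],o["grip_width"])
for n in["top","scene","wrist"]: cv2.imwrite(f"pics/{n}2.png",read_camera(n)[:,:,::-1])
a=cv2.imread("pics/scene2.png")[60:240,100:300]
cv2.imwrite("pics/scene2a.png",cv2.resize(a,None,fx=3.3,fy=3.3))
E
```

```text
3.3333 [ 0.45852403 -0.29635154  0.16354502] [-0.61338417  0.78978223 -0.00157637  0.00118259] [ 0.57840907 -0.13379376 -1.64565701] 0.5731781468816861
```

View pics/wrist2.png

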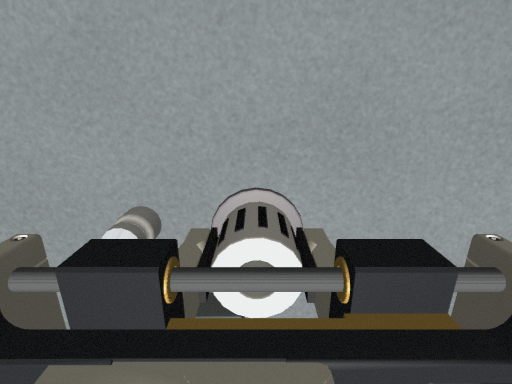

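View pics/scene2a.png

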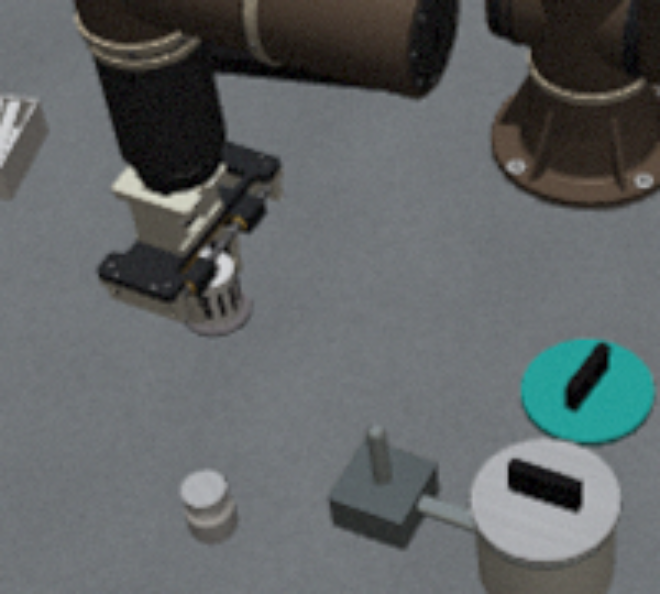

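Emit:
servo_tool --plan '[[-1, [0.02, 0.03, 0.02], [0, 0, 0]], [-1, [0.035, 0.065, 0.04], [0, 0, 0]], [-1, [0.05, 0.1, 0.05], [0, 0, 0]], [-1, [0.065, 0.135, 0.05], [0, 0, 0]], [-1, [0.085, 0.17, 0.05], [0, 0, 0]], [-1, [0.1, 0.205, 0.05], [0, 0, 0]], [-1, [0.115, 0.235, 0.05], [0, 0, 0]], [-1, [0.125, 0.26, 0.05], [0, 0, 0]]]'

```text
t: 4.15
ee_pos: [0.5826, -0.0337, 0.2091]
eef_rot: [-0.614, 0.79, 0.001, -0.001]
force: [0.3, -0.7, -1.9]
grip_width: 0.573
```

Emit:
servo_tool --plan '[[-1, [0, 0, 0], [0, 0, 0]], [-1, [0, 0, 0], [0, 0, 0]], [-1, [0, 0, 0], [0, 0, 0]]]'

```text
t: 4.4
ee_pos: [0.5815, -0.0361, 0.2096]
eef_rot: [-0.613, 0.79, 0.001, -0.002]
force: [0.1, -0.3, -1.9]
grip_width: 0.574
```

```bash
python3 - <<'E'
from h import *
o=observe();print(o["t"],o["ee_pos"],o["eef_rot"],o["force"],o["grip_width"])
c=calibration("wrist"); im=read_camera("wrist")[:,:,::-1]; cv2.imwrite("pics/w3.png",im)
np.savez("c3.npz",**c)
p=proj(c,[.562,-.1144,.125]);q=proj(c,[.562,-.1144,.05]);print(p,q)
x0=max(int(p[0])-60,0);y0=max(int(p[1])-50,0);print(x0,y0)
cv2.imwrite("pics/w3a.png",cv2.resize(im[y0:y0+110,x0:x0+130],None,fx=5,fy=5,interpolation=cv2.INTER_CUBIC))
E
```

```text
4.4 [ 0.58148961 -0.03612773  0.2096221 ] [-6.13488111e-01  7.89702028e-01  7.84274583e-04 -1.55870534e-03] [ 0.0688538  -0.26169372 -1.94798776] 0.5739573814853057
[257.34732158 108.29622576] [256.93653455 107.39199692]
197 58
```

View pics/w3.png

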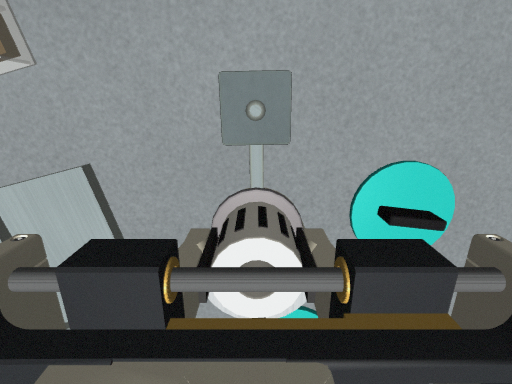

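View pics/w3a.png

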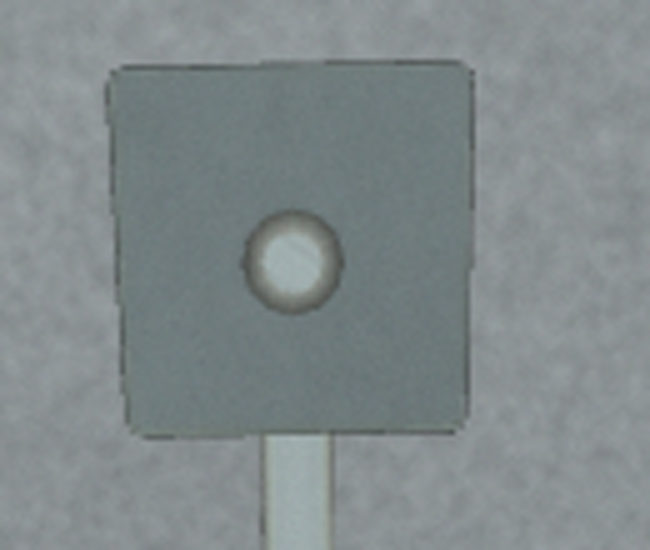

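```bash
python3 - <<'E'
from h import *
c=np.load("c3.npz")
s=lambda x,y,z:ray(c,((x+.5)/5+197-.5,(y+.5)/5+58-.5),z).round(4)
print("tip",s(293,263,.125)); 
P=[s(112,70,.05),s(470,62,.05),s(465,430,.05),s(130,436,.05)]
print(P,np.mean(P,0))
for a,b in((0,1),(1,2),(2,3),(3,0)):
  d=P[b]-P[a]; print(np.hypot(*d[:2]),np.degrees(np.arctan2(d[1],d[0])))
im=cv2.imread("pics/w3.png")[180:330,190:325]; cv2.imwrite("pics/w3b.png",cv2.resize(im,None,fx=4,fy=4,interpolation=cv2.INTER_CUBIC))
# predicted flange / core-top outlines for cartridge at TCP+(.0003,.0013)
o=np.array([.5815,-.0361,.2096-.0219])+[.0003,.0013,0]
im=cv2.imread("pics/w3.png")
for r,z in((.033,0),(.033,.006),(.025,.06),(.0115,.06)):
  for a in np.linspace(0,6.28,200):
    u=proj(c,o+[r*np.cos(a),r*np.sin(a),z]); cv2.circle(im,tuple(int(round(v)) for v in u),0,(0,0,255))
cv2.imwrite("pics/w3c.png",cv2.resize(im[180:330,190:325],None,fx=4,fy=4,interpolation=cv2.INTER_NEAREST))
E
```

```text
tip [ 0.5642 -0.1133  0.125 ]
[array([ 0.5924, -0.16  ,  0.05  ]), array([ 0.5176, -0.1426,  0.05  ]), array([ 0.5352, -0.0661,  0.05  ]), array([ 0.6109, -0.0841,  0.05  ])] [ 0.564025 -0.1132    0.05    ]
0.07679713536324134 166.90472705248618
0.0784984713226952 77.04367886327938
0.07781060339054054 -13.375442393323402
0.07812208394557842 -103.69827166271762
```

View pics/w3c.png

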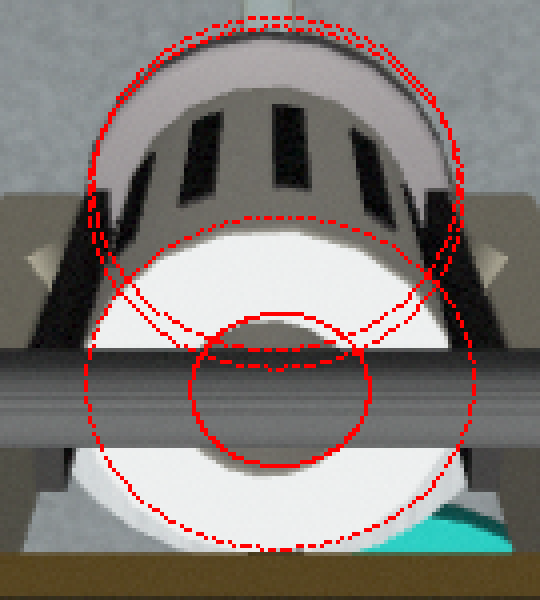

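Emit:
servo_tool --plan '[[-1, [-0.008, -0.03, 0], [0, 0, 0]], [-1, [-0.015, -0.06, -0.01], [0, 0, 0]], [-1, [-0.0195, -0.08, -0.025], [0, 0, 0]], [-1, [-0.0195, -0.08, -0.045], [0, 0, 0]], [-1, [-0.0195, -0.08, -0.05], [0, 0, 0]], [-1, [-0.0195, -0.08, -0.05], [0, 0, 0]], [-1, [-0.0195, -0.08, -0.05], [0, 0, 0]]]'

```text
t: 5.03
ee_pos: [0.5629, -0.1165, 0.1619]
eef_rot: [-0.613, 0.79, -0.0, -0.0]
force: [0.3, -0.3, -1.2]
grip_width: 0.571
```

```bash
python3 - <<'E'
from h import *
o=observe();print(o["t"],o["ee_pos"],o["eef_rot"],o["force"],o["grip_width"])
for n in["top","scene"]: cv2.imwrite(f"pics/{n}4.png",read_camera(n)[:,:,::-1])
a=cv2.imread("pics/scene4.png")[130:260,150:310]
cv2.imwrite("pics/scene4a.png",cv2.resize(a,None,fx=4.5,fy=4.5,interpolation=cv2.INTER_CUBIC))
E
```

```text
5.0333 [ 0.5629414  -0.11646602  0.16191653] [-6.13169608e-01  7.89951253e-01 -9.17985248e-05 -2.04372066e-04] [ 0.25636335 -0.28227739 -1.21613381] 0.5708199583245727
```

View pics/scene4a.png

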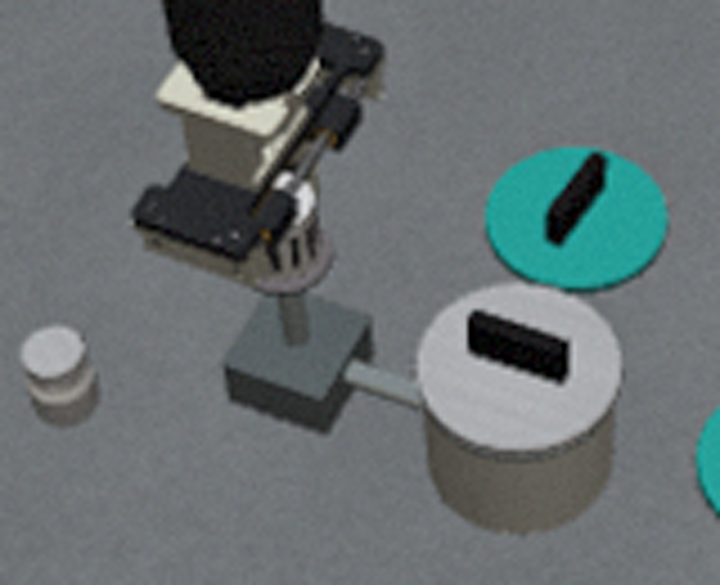

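Emit:
servo_tool --plan '[[-1, [-0.0005, 0.0005, -0.008], [0, 0, 0]], [-1, [-0.0005, 0.0005, -0.014], [0, 0, 0]], [-1, [-0.0005, 0.0005, -0.02], [0, 0, 0]], [-1, [-0.0005, 0.0005, -0.026], [0, 0, 0]], [-1, [-0.0005, 0.0005, -0.032], [0, 0, 0]], [-1, [-0.0005, 0.0005, -0.032], [0, 0, 0]]]'

```text
t: 5.63
ee_pos: [0.5615, -0.1155, 0.1278]
eef_rot: [-0.613, 0.79, 0.001, -0.001]
force: [-0.0, 0.1, -1.9]
grip_width: 0.57
```

Emit:
servo_tool --plan '[[-1, [0, 0, -0.007], [0, 0, 0]], [-1, [0, 0, -0.014], [0, 0, 0]], [-1, [0, 0, -0.021], [0, 0, 0]], [-1, [0, 0, -0.028], [0, 0, 0]], [-1, [0, 0, -0.036], [0, 0, 0]], [-1, [0, 0, -0.043], [0, 0, 0]], [-1, [0, 0, -0.048], [0, 0, 0]], [-1, [0, 0, -0.048], [0, 0, 0]]]'

```text
t: 6.3
ee_pos: [0.5616, -0.1156, 0.0801]
eef_rot: [-0.613, 0.79, 0.001, -0.001]
force: [-0.5, 0.2, -2.8]
grip_width: 0.575
```

```bash
python3 - <<'E'
from h import *
o=observe();print(o["t"],o["ee_pos"],o["eef_rot"],o["force"],o["torque"],o["grip_width"])
for n in["scene"]: cv2.imwrite(f"pics/{n}5.png",read_camera(n)[:,:,::-1])
a=cv2.imread("pics/scene5.png")[130:260,150:310]
cv2.imwrite("pics/scene5a.png",cv2.resize(a,None,fx=4.5,fy=4.5,interpolation=cv2.INTER_CUBIC))
E
```

```text
6.3 [ 0.56155765 -0.11562045  0.08007245] [-6.13200452e-01  7.89926557e-01  6.55292391e-04 -8.99973523e-04] [-0.53130952  0.19190686 -2.78287387] [0.00288011 0.17625073 0.06001563] 0.5746547150135078
```

View pics/scene5a.png

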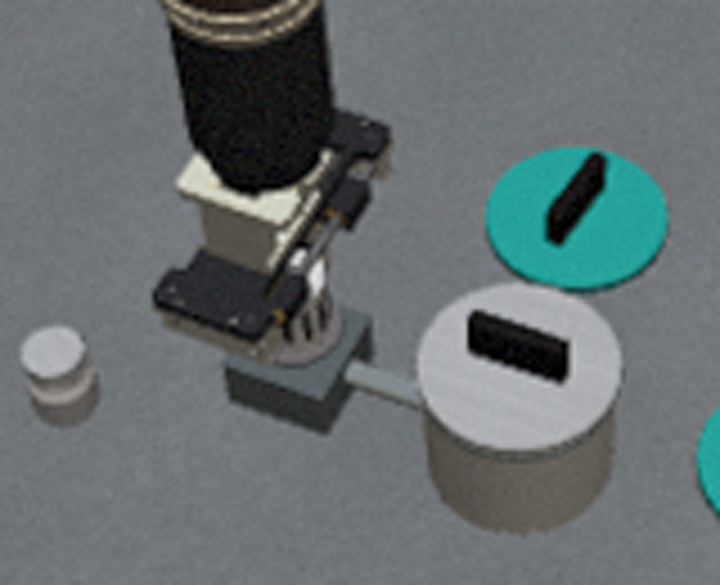

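Emit:
servo_tool --plan '[[-1, [0, 0, -0.003], [0, 0, 0]], [-1, [0, 0, -0.0055], [0, 0, 0]], [-1, [0, 0, -0.0075], [0, 0, 0]], [-1, [0, 0, -0.009], [0, 0, 0]], [-1, [0, 0, -0.009], [0, 0, 0]]]'

```text
t: 6.77
ee_pos: [0.5622, -0.1156, 0.0723]
eef_rot: [-0.613, 0.79, 0.0, -0.0]
force: [0.0, 0.1, -2.1]
grip_width: 0.572
```

Emit:
servo_tool --plan '[[-1, [0, 0, -0.0015], [0, 0, 0]], [-1, [0, 0, -0.0015], [0, 0, 0]], [-1, [0, 0, -0.0015], [0, 0, 0]]]'

```text
t: 7.02
ee_pos: [0.5625, -0.1156, 0.072]
eef_rot: [-0.613, 0.79, -0.0, 0.0]
force: [-2.5, 0.6, 5.7]
grip_width: 0.573
```

Seated: contact at z ≈ 0.072 with +5.7 N, as expected. Release and retreat straight up.

Emit:
servo_tool --plan '[[-0.2, [0, 0, 0], [0, 0, 0]], [0.3, [0, 0, 0], [0, 0, 0]], [0.9, [0, 0, 0], [0, 0, 0]], [0.9, [0, 0, 0], [0, 0, 0]], [0.9, [0, 0, 0], [0, 0, 0]], [0.9, [0, 0, 0], [0, 0, 0]]]'

```text
t: 7.52
ee_pos: [0.5625, -0.1156, 0.071]
eef_rot: [-0.613, 0.79, -0.0, 0.0]
force: [0.0, 0.2, 0.9]
grip_width: 0.887
```

Emit:
servo_tool --plan '[[0.9, [0, 0, 0.005], [0, 0, 0]], [0.9, [0, 0, 0.02], [0, 0, 0]], [0.9, [0, 0, 0.04], [0, 0, 0]], [0.9, [0, 0, 0.07], [0, 0, 0]], [0.9, [0, 0, 0.1], [0, 0, 0]], [0.9, [0, 0, 0.12], [0, 0, 0]], [0.9, [0, 0, 0.13], [0, 0, 0]], [0.9, [0, 0, 0.13], [0, 0, 0]]]'

```text
t: 8.18
ee_pos: [0.5637, -0.1156, 0.204]
eef_rot: [-0.613, 0.79, -0.001, 0.002]
force: [0.7, -0.5, 0.1]
grip_width: 0.949
```

```bash
python3 - <<'E'
from h import *
o=observe();print(o["t"],o["ee_pos"],o["eef_rot"],o["force"],o["torque"],o["grip_width"])
c=calibration("wrist"); np.savez("c6.npz",**c); cv2.imwrite("pics/w6.png",read_camera("wrist")[:,:,::-1])
for n in["scene"]: cv2.imwrite(f"pics/{n}6.png",read_camera(n)[:,:,::-1])
a=cv2.imread("pics/scene6.png")[130:260,150:310]
cv2.imwrite("pics/scene6a.png",cv2.resize(a,None,fx=4.5,fy=4.5,interpolation=cv2.INTER_CUBIC))
E
```

```text
8.1833 [ 0.56374095 -0.11558981  0.20395255] [-0.6134015   0.78976751 -0.00142455  0.00196123] [ 0.70835698 -0.48441135  0.07396045] [0.03116979 0.05484014 0.00637434] 0.9488556240476407
```

View pics/scene6a.png

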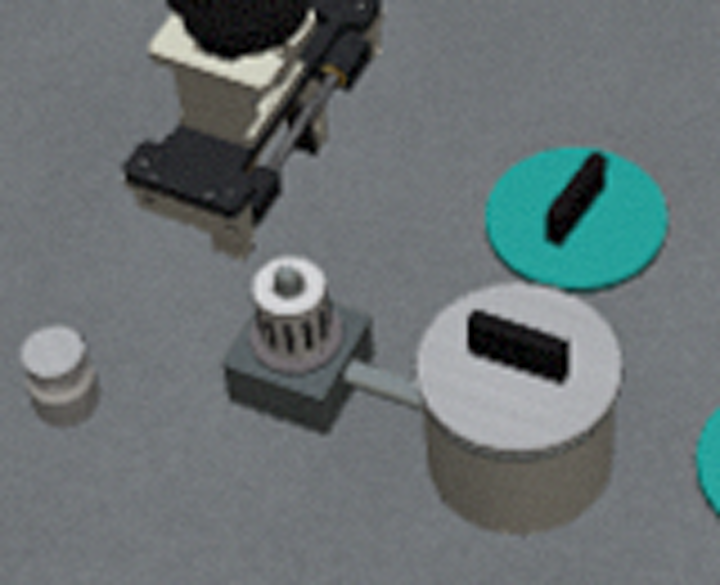

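View pics/w6.png

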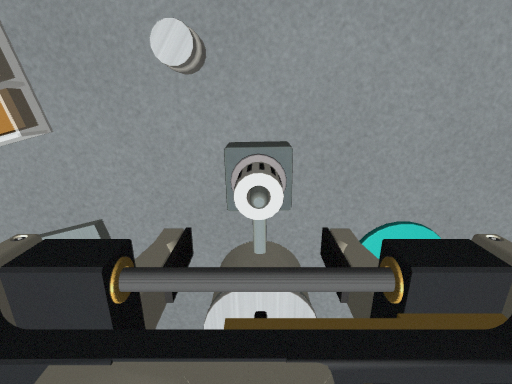

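Emit:
servo_tool --plan '[[0.9, [0.008, 0.03, 0.015], [0, 0, 0.5]], [0.9, [0.016, 0.065, 0.03], [0, 0, 1]], [0.9, [0.024, 0.1, 0.045], [0, 0, 1]], [0.9, [0.032, 0.135, 0.045], [0, 0, 1]], [0.9, [0.0385, 0.166, 0.045], [0, 0, 1]], [0.9, [0.0385, 0.166, 0.045], [0, 0, 1]], [0.9, [0.0385, 0.166, 0.045], [0, 0, 1]], [0.9, [0.0385, 0.166, 0.045], [0, 0, 1]]]'

```text
t: 8.95
ee_pos: [0.6001, 0.0504, 0.2442]
eef_rot: [-0.62, 0.784, 0.001, -0.001]
force: [-0.3, -0.7, -0.1]
grip_width: 0.953
```

```bash
python3 - <<'E'
from h import *
o=observe();print(o["t"],o["ee_pos"],o["eef_rot"],o["force"],o["torque"],o["grip_width"])
c=calibration("wrist"); np.savez("c7.npz",**c); im=read_camera("wrist")[:,:,::-1];cv2.imwrite("pics/w7.png",im)
cv2.imwrite("pics/w7a.png",cv2.resize(im[120:245,190:325],None,fx=4.5,fy=4.5,interpolation=cv2.INTER_CUBIC))
print(proj(c,[.602,.0505,.146]))
E
```

```text
8.95 [0.60014446 0.0504339  0.24420103] [-6.20442229e-01  7.84250549e-01  5.26334921e-04 -1.49687778e-03] [-0.33137445 -0.7159104  -0.10279433] [ 0.04404738  0.13271642 -0.02576626] 0.9526414375278266
[255.85687883 193.77291923]
```

View pics/w7.png

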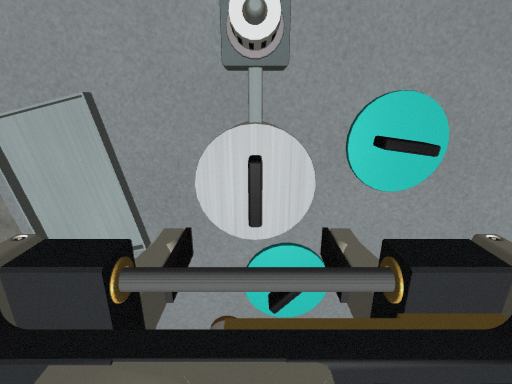

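View pics/w7a.png

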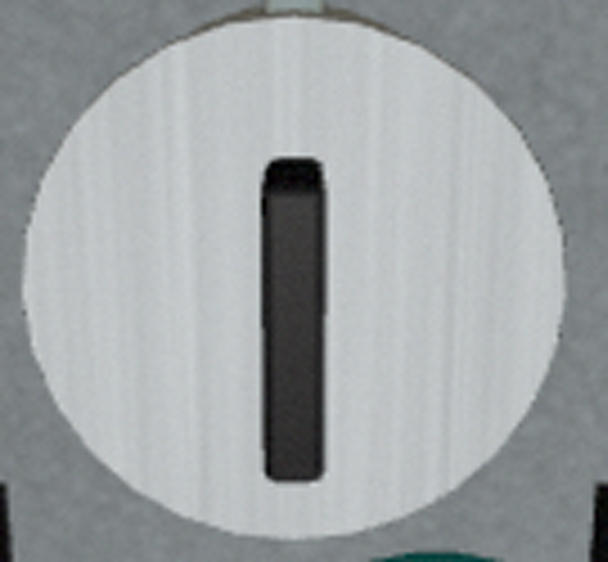

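Emit:
servo_tool --plan '[[0.6, [0.001, 0, -0.03], [0, 0, 0]], [0.6, [0.001, 0, -0.06], [0, 0, 0]], [0.6, [0.001, 0, -0.09], [0, 0, 0]], [0.6, [0.001, 0, -0.115], [0, 0, 0]], [0.6, [0.001, 0, -0.125], [0, 0, 0]], [0.6, [0.001, 0, -0.128], [0, 0, 0]], [0.6, [0.001, 0, -0.128], [0, 0, 0]], [0.6, [0.001, 0, -0.128], [0, 0, 0]]]' --squeeze 8

```text
t: 9.67
ee_pos: [0.6028, 0.0502, 0.1195]
eef_rot: [-0.62, 0.785, -0.0, 0.001]
force: [0.3, -0.3, 1.3]
grip_width: 0.798
```

```bash
python3 - <<'E'
from h import *
o=observe();print(o["t"],o["ee_pos"],o["eef_rot"],o["force"],o["torque"],o["grip_width"])
E
```

```text
9.6667 [0.60284114 0.05023631 0.11950073] [-6.20087182e-01  7.84532325e-01 -4.72344972e-04  8.33978595e-04] [ 0.25387622 -0.27265229  1.26086601] [0.0761878  0.0212747  0.07312737] 0.7980069951371448
```

Emit:
servo_tool --plan '[[0.3, [0, 0, -0.003], [0, 0, 0]], [0, [0, 0, -0.003], [0, 0, 0]], [-0.4, [0, 0, -0.003], [0, 0, 0]], [-1, [0, 0, -0.003], [0, 0, 0]], [-1, [0, 0, -0.003], [0, 0, 0]], [-1, [0, 0, -0.003], [0, 0, 0]], [-1, [0, 0, -0.003], [0, 0, 0]], [-1, [0, 0, -0.003], [0, 0, 0]]]'

```text
t: 10.33
ee_pos: [0.6019, 0.0505, 0.1151]
eef_rot: [-0.62, 0.784, -0.0, -0.0]
force: [0.1, -0.7, 0.1]
grip_width: 0.256
```

Emit:
servo_tool --plan '[[-1, [0, 0, 0], [0, 0, 0]], [-1, [0, 0, 0], [0, 0, 0]], [-1, [0, 0, 0], [0, 0, 0]]]'

```text
t: 10.58
ee_pos: [0.6018, 0.0504, 0.115]
eef_rot: [-0.62, 0.784, 0.0, -0.0]
force: [0.4, 0.3, 0.1]
grip_width: 0.16
```

Emit:
servo_tool --plan '[[-1, [0, 0, 0], [0, 0, 0]], [-1, [0, 0, 0], [0, 0, 0]], [-1, [0, 0, 0], [0, 0, 0]], [-1, [0, 0, 0], [0, 0, 0]]]' --squeeze 50

```text
t: 10.92
ee_pos: [0.6018, 0.0505, 0.115]
eef_rot: [-0.62, 0.784, 0.0, -0.0]
force: [-1.1, 1.1, 0.1]
grip_width: 0.159
```

Emit:
servo_tool --plan '[[-1, [0, 0, 0.0005], [0, 0, 0]], [-1, [0, 0, 0.001], [0, 0, 0]], [-1, [0, 0, 0.0015], [0, 0, 0]], [-1, [0, 0, 0.002], [0, 0, 0]], [-1, [0, 0, 0.002], [0, 0, 0]]]'

```text
t: 11.33
ee_pos: [0.6013, 0.0504, 0.1158]
eef_rot: [-0.62, 0.785, 0.0, -0.001]
force: [2.7, 0.8, -14.7]
grip_width: 0.157
```

Emit:
servo_tool --plan '[[-1, [0, 0, 0.0005], [0, 0, 0]], [-1, [0, 0, 0.001], [0, 0, 0]], [-1, [0, 0, 0.0015], [0, 0, 0]], [-1, [0, 0, 0.002], [0, 0, 0]], [-1, [0, 0, 0.0025], [0, 0, 0]], [-1, [0, 0, 0.003], [0, 0, 0]]]'

```text
t: 11.83
ee_pos: [0.6017, 0.0502, 0.1204]
eef_rot: [-0.62, 0.784, -0.0, -0.0]
force: [0.1, -0.0, -10.3]
grip_width: 0.155
```

Emit:
servo_tool --plan '[[-1, [0, 0, 0.001], [0, 0, 0]], [-1, [0, 0, 0.002], [0, 0, 0]], [-1, [0, 0, 0.003], [0, 0, 0]], [-1, [0, 0, 0.004], [0, 0, 0]], [-1, [0, 0, 0.005], [0, 0, 0]], [-1, [0, 0, 0.006], [0, 0, 0]], [-1, [0, 0, 0.007], [0, 0, 0]], [-1, [0, 0, 0.008], [0, 0, 0]]]'

```text
t: 12.5
ee_pos: [0.6022, 0.0506, 0.1286]
eef_rot: [-0.62, 0.784, -0.0, 0.0]
force: [0.9, 0.3, -2.6]
grip_width: 0.157
```

Emit:
servo_tool --plan '[[-1, [0, 0, 0.0015], [0, 0, 0]], [-1, [0, 0, 0.003], [0, 0, 0]], [-1, [0, 0, 0.0045], [0, 0, 0]], [-1, [0, 0, 0.006], [0, 0, 0]], [-1, [0, 0, 0.0075], [0, 0, 0]], [-1, [0, 0, 0.009], [0, 0, 0]], [-1, [0, 0, 0.01], [0, 0, 0]], [-1, [0, 0, 0.01], [0, 0, 0]]]'

```text
t: 13.17
ee_pos: [0.6021, 0.0505, 0.1383]
eef_rot: [-0.62, 0.784, -0.0, 0.0]
force: [0.1, -0.5, -1.9]
grip_width: 0.159
```

Emit:
servo_tool --plan '[[-1, [0, 0, 0], [0, 0, 0]], [-1, [0, 0, 0], [0, 0, 0]], [-1, [0, 0, 0], [0, 0, 0]], [-1, [0, 0, 0], [0, 0, 0]]]'

```text
t: 13.5
ee_pos: [0.6018, 0.0504, 0.138]
eef_rot: [-0.62, 0.784, 0.0, -0.0]
force: [0.4, -0.1, -2.1]
grip_width: 0.159
```

```bash
python3 - <<'E'
from h import *
o=observe();print(o["t"],o["ee_pos"],o["eef_rot"],o["force"],o["torque"],o["grip_width"])
for n in["scene","top","wrist"]: cv2.imwrite(f"pics/{n}8.png",read_camera(n)[:,:,::-1])
a=cv2.imread("pics/scene8.png")[120:300,150:400]
cv2.imwrite("pics/scene8a.png",cv2.resize(a,None,fx=3.2,fy=3.2,interpolation=cv2.INTER_CUBIC))
E
```

```text
13.5 [0.60181952 0.05040371 0.13795109] [-6.20162759e-01  7.84473161e-01  3.35852229e-05 -1.03659521e-04] [ 0.35481037 -0.07411179 -2.11437975] [0.06773478 0.13423611 0.00329976] 0.15868357146248208
```

View pics/scene8a.png

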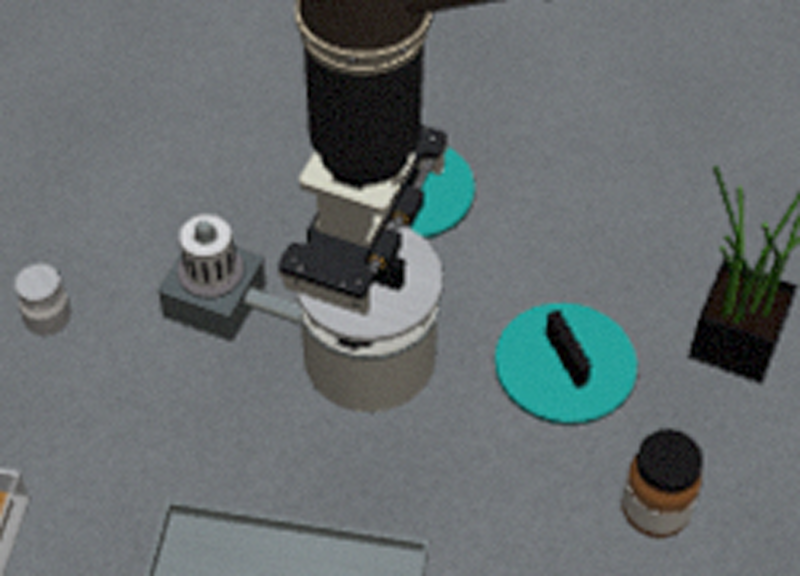

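View pics/wrist8.png

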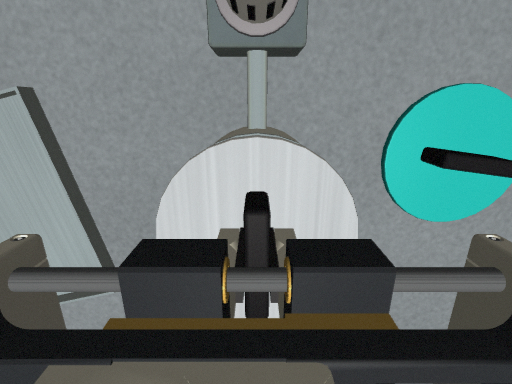

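Emit:
servo_tool --plan '[[-1, [0, 0, 0.001], [0, 0, 0]], [-1, [0, 0, 0.002], [0, 0, 0]], [-1, [0, 0, 0.0025], [0, 0, 0]], [-1, [0, 0, 0.0025], [0, 0, 0]], [-1, [0, 0, 0.0025], [0, 0, 0]], [-1, [0, 0, 0.0025], [0, 0, 0]]]'

```text
t: 14.15
ee_pos: [0.6019, 0.0504, 0.1406]
eef_rot: [-0.62, 0.784, 0.0, 0.0]
force: [0.0, 0.0, -2.5]
grip_width: 0.155
```

```bash
python3 - <<'E'
from h import *
o=observe();print(o["t"],o["ee_pos"],o["eef_rot"],o["force"],o["torque"],o["grip_width"])
c=calibration("scene"); im0=cv2.imread("pics/scene0.png"); im=read_camera("scene")[:,:,::-1].copy(); cv2.imwrite("pics/scene9.png",im)
f=5
def over(im,z0):
    a=cv2.resize(im[170:260,235:300],None,fx=f,fy=f,interpolation=cv2.INTER_CUBIC)
    for r,z,col in((.068,z0,(0,0,255)),(.068,z0+.01,(0,255,0)),(.065,.1,(255,0,0))):
        for t in np.linspace(0,6.28,150):
            u=(proj(c,[.602+r*np.cos(t),.0505+r*np.sin(t),z])-[235,170]+.5)*f; cv2.circle(a,tuple(int(v) for v in u),1,col,-1)
    return a
cv2.imwrite("pics/cmp9.png",np.hstack([over(im0,.1),over(im,.125)]))
cv2.imwrite("pics/top9.png",read_camera("top")[:,:,::-1])
E
```

```text
14.15 [0.60187644 0.05042813 0.14055632] [-6.20189652e-01  7.84451907e-01  6.67059244e-06  7.57454363e-06] [ 0.0187234   0.04568232 -2.47101565] [0.02421033 0.12660718 0.00850839] 0.15490787558089408
```

View pics/cmp9.png

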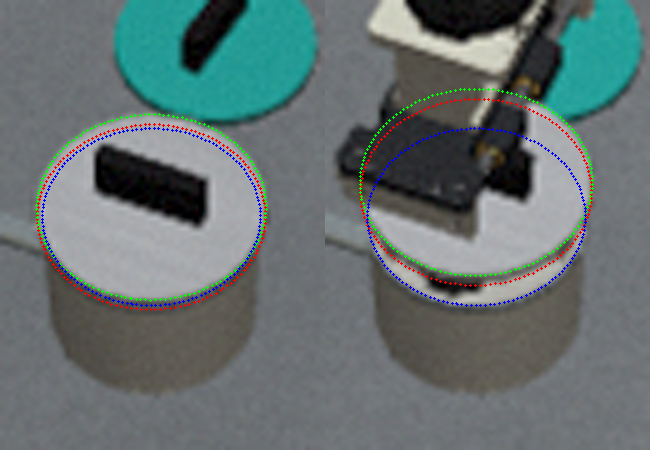

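View pics/top9.png

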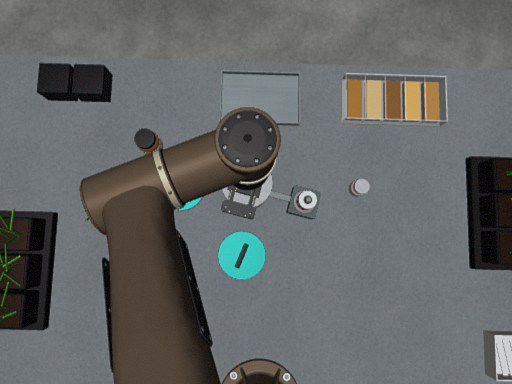

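```bash
python3 -c "
from rig import *
print(job_done()); o=observe(); print(o['t'],o['ee_pos'],o['force'])"
```

```text
the job is handed in; nothing more can be done
None
the job is handed in; nothing more can be done
```

The cartridge is on the spindle and released, and the white lid is broken free and held over the canister's mouth. I handed the job in at about 14 s; no verdict was reported.

- **Cartridge:** I pushed it down until it bottomed at the expected height (TCP z about 0.072 m, +5.7 N), then let go and backed straight up. The pictures show it flat on the block with the spindle through the bore.
- **Lid:** I gripped the rib at 50 N and raised it in steps. The highest pull I read was about 15 N, fading to about 2.5 N, roughly the lid's weight. The final lift is about 25.5 mm by the arm reading. The lid's outline in the scene picture matches a level lid 25 mm above shut, and the sideways force is close to zero.
- **Bystanders:** The tin, jar and seedling pot look unmoved in the scene and top pictures, except that the arm hides the pot in the final top view.

**Not settled:** At 25.5 mm the 25 mm plug clears the rim by only about half a millimetre. That it touches nothing is inferred from the force readings, not seen. The wrist and fixed cameras disagreed by about 2 mm on the spindle and the held cartridge, so I used a middle value, and the cartridge went on without touching on the way down.

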